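Clamp a block in the fixture vice with its removable ball crank

TASK

Take the steel ball crank off its wooden parking stand, fit it fully home on the square shaft of the green fixture vice, and wind it clockwise until you feel the jaw bite on the block, then about an eighth of a turn more so that the block is held firmly but not over-tightened. Then lift the crank off and park it back down on the post of its stand, leaving the block clamped and everything else on the bench alone.

Things in the scene. Friction and masses are not known exactly. Their poses are not given: they have to be found in the camera images.
- crank: Loose steel ball crank, about 0.5 kg. Origin: centre of the hub's underside; z up, x towards the red knob. Square hub 34 x 34 mm (sides along x and y), 66 mm high. Square socket in its underside: 15 mm wide, sides along x and y, 32 mm deep, 1.5 mm chamfer. A flat arm (16 mm wide, z 34 to 46 mm) runs to the knob at x = 75 mm, a counter-arm to a ball of radius 14.5 mm at x = -58 mm.
- crank_hub (a point): On the hub's axis, 52 mm above its underside: a good place to grip the hub, across its y (34 mm), clear of both arms; axes as the crank's.
- crank_grip (a point): On the axis of the crank's red knob, 75 mm from the hub's axis and 74 mm above the hub's underside: a good height to grip it. The knob is an upright cylinder 22 mm in diameter, 47 to 91 mm above the hub's underside; it spins freely on its pin, so a gripper holding it need not turn as it goes round.
- vise: Green fixture vice fixed to the bench. Origin: at bench level under the shaft's axis; z up, x from the shaft towards the jaws. Base x -40 to 190 mm, 110 mm wide, 35 mm high; housing round the shaft 70 x 100 mm, 68 mm high; jaws and block at most 77 mm high. The vice starts open: its sliding jaw stands about 7 to 17 mm from the block (1.4 to 3.5 rad of winding), each time different, not measured.
- shaft_top (a point): Centre of the top of the square steel shaft, 105 mm above the bench; x and y along the square's sides, turning with it, z up. 14 mm square (12 mm in the top 2 mm), 30 mm tall above the collar. Turned clockwise seen from above, it moves the sliding jaw 5 mm per rad along the vice's x to the block. Winding freely takes about 0.65 N m (7 to 9 N at the knob). It stays where it is left.
- collar: Fixed brass ring round the foot of the shaft, 40 mm in diameter, its top 75 mm above the bench: the crank is home when its hub's underside rests on it. Origin at bench level on the shaft axis.
- block: Loose aluminium workpiece, 36 mm along its x (between the jaws), 60 mm along y, 42 mm high, standing on the vice's base (35 mm above the bench). Origin: centre of its underside. It starts within 2 mm of the back jaw.
- back_jaw: Fixed steel jaw, clamping face 139 mm along the vice's x, top 72 mm high; origin as the vice's. The block is clamped against it by the sliding jaw, whose front plate is sprung, 20 N per mm: after the bite the torque rises by 0.5 N m per rad (the push at the knob by 6.5 N per rad). Right is about 80 N of clamping, 0.8 rad past the bite, with about 12 to 14 N at the knob.
- stand: Wooden parking stand fixed to the bench, 80 x 80 x 30 mm, with an upright round brass post 10.4 mm in diameter in the middle, which rises 21 mm above the wood and has a tapered tip; the crank stands on it with its hub's underside on the wood and the post in its socket. Any heading of the crank will do. Origin: centre of the underside.
- tray: Bystander: blue open tray 100 x 100 x 22 mm. Origin: centre of the underside. It changes places with the stand.
- bush_a: Bystander: brass bush, 26 mm in diameter, 20 mm high, in the tray.
- bush_b: Bystander: a second such bush in the tray.
- hammer: Bystander: hammer 280 mm long, lying on the bench.
- steel_block_a: Bystander: steel block 50 x 40 x 22 mm on the bench.
- steel_block_b: Bystander: a second such steel block.
- oil_jar: Bystander: amber jar, 60 mm in diameter, 90 mm high.
- vblock: Bystander: dark V-block 60 x 50 x 43 mm.
Mind the look-alikes: they are no part of the job. Leave any black, pink or yellow look-alike of the crank alone.

How it is judged:
By the outcome, as a careful person would: the job done as asked, in the order asked, and still so for the second after the job is handed in, with the robot touching nothing.
It also fails if it takes over 72 s, if anything falls off the work surface, if the arm or the gripper's body presses on something with over 40 N, if the wrist force passes 120 N, or if a joint passes its speed limit or range.

ROBOT

A 6-joint arm with a two-finger parallel gripper is mounted at the origin on the work surface. World frame = base frame: x ahead of the robot, y to its left, z up, the work surface at z = 0. Lengths are in m, angles in rad, forces in N, time in s.
With the tool pointing down it reaches from about 0.325 to 1 m from the base axis. Payload 5.1 kg.
Tool frame: the origin (TCP) lies midway between the tips of the shut fingers; the grasp point (between the pads) lies 19 mm behind it; y points along the fingers, x is the direction in which the jaws open and shut, and the axes are right-handed (so a half turn about y gives the same grasp; the last joint's range is limited). The gripper opens to 85 mm and grips with 20 to 120 N. Pads are 22 mm wide; open, the fingers measure 114 mm over their backs; the gripper's body (76 mm by 85 mm) begins 54 mm behind the grasp point. The pads swing forward as they close: fully open they stand 13 mm farther back than shut.
Start: joints at [-1.24, 0.124, 1.65, -0, 1.367, -0.083], TCP at [0.261, -0.595, 0.231] pointing down, gripper open.
Joint ranges: [-2.61, 2.61], [-1.02, 2.33], [0.03, 2.71], [-1.35, 4.49], [0.32, 2.68], [-2.91, 2.91]. Speed limits (rad/s): [2.57, 2.57, 3.14, 3.14, 3.14, 3.14].

INTERFACE

Orientations are given as a 3x3 rotation matrix whose columns are the frame's x, y, z axes.
In Python, from bench import bot gives the robot as it stands. The module is installed in compiled form; this text tells all that it offers.
- The arm moves only by the shell command python3 -m inch 'ROWS' [OPENING] [FORCE]. ROWS is a JSON object of lists of equal length, an entry for each row: "dp": the shift along the tool's x, y, z in cm, a list of three; "turn": the turn, a rotation vector about the tool's x, y, z in degrees, a list of three. In form: {"dp": [[x, y, z], ...], "turn": [[wx, wy, wz], ...]}. A call has 1 to 20 rows; each row shifts and turns the commanded pose from where the row before left it, along the tool's axes as they then stand; what a row does not reach is not made up. A row lasts 1/8 s, in which the tool goes at most 62.5 mm and 10.7 degrees, less where a joint would pass 70% of its speed; a pose out of reach is approached as far as the arm can. A call is refused whole if a number of a shift passes 6.25 or a number of a turn 10.7, either way. A call with a gripper value outside its range is refused whole. OPENING is the gripper's target within -1 to 1 (fully open at 1, half-way at 0, shut at -1), set as the call begins (- or left out, the last holds). The fingers move at their own pace and stop on an object; FORCE is the grip in N (left out, the last holds). Time passes only in rows, so rows that do not move let the fingers close. It gives the time, the measured TCP pose, the force and the opening at its end, in the units of the state.
- bot.sense(): the state, without advancing time (a new reading comes with each control period).
- bot.camera(name): name is "scene" or "top" or "wrist"; returns a dict with "color" (420x560x3 uint8, red, green, blue), "intrinsics" (3x3 intrinsics, pixels), "k1" (the pictures are not rectified: a ray, as slopes to the right and down, at radius r is drawn at 1 + k1 r^2 times it, then the intrinsics apply), "rvec" (rotation vector, rad) and "tvec" (3), from world to camera coordinates, as OpenCV has them. Camera axes: x right, y down, z forward; pixel columns grow to the right and rows downward; lengths in m; the calibration is good to about 2 mm. A picture is of the moment at which its call begins. There is no depth.
- bot.hand_in(): hands the job in, once; it reports no verdict.
Trained networks look in the newest picture that a camera, given by its name, has taken for a name from the list of things; names that differ only in an ending like _2 or _b are one class to them, and where a whole thing is asked for, a point or a joint stands for the part that bears it (a point fixed in the world has none). Each returns a list of dicts, best first, with "conf" (0 to 1); they miss things now and then, are a little off and sometimes report something else, mostly with a low value. They report only what shows in the picture. A call takes as long as a camera call. They do not tell look-alikes from the thing itself.
- bot.cut_out(label, camera): "mask" (420x560 bool, what is visible of it) and "rect" ([left, top, right, bottom] in pixels, round what is visible of it).
The state is a dict: "t": time; "joint_pos": joint angles; "joint_vel": joint speeds; "joint_efforts": joint torques, N m; "tool_pos": TCP position; "tool_rot": TCP orientation; "ft_force": force on the tool from outside, world axes, zero at the start; "ft_torque": the same for the moment, N m; "finger_gap": opening from 0.0 (shut) to 1.0 (fully open).
Only numpy, scipy, OpenCV 4.12 (cv2) and the standard library are available. Lean on these libraries where they do the work, as an engineer would, in place of code of your own. Each camera call takes 0.05 s, during which the arm holds its last target.

## Working session

There is one attempt and no reset: what is moved stays moved. The work goes in short steps, Python scripts to look and compute and a shell command to move; the robot and the scene stay as the last step left them, time stands still between calls to the robot, and variables do not carry over. Pictures are saved under pics/ and viewed, and the job is handed in when it is done.

```bash
mkdir -p pics
cat > h.py <<'E'
import numpy as np, cv2
from bench import bot
def snap(cam,fn=None):
    c=bot.camera(cam)
    if fn: cv2.imwrite('pics/'+fn,c['color'][:,:,::-1])
    return c
def ray(c,u,v):
    K=np.array(c['intrinsics']);d=[c['k1'],0,0,0,0]
    p=cv2.undistortPoints(np.array([[[u,v]]],float),K,np.array(d,float)).ravel()
    R=cv2.Rodrigues(np.array(c['rvec'],float))[0];t=np.array(c['tvec'],float)
    return -R.T@t, R.T@np.array([p[0],p[1],1.])
def atz(c,u,v,z):
    o,d=ray(c,u,v);return o+d*(z-o[2])/d[2]
def proj(c,P):
    P=np.array(P,float).reshape(-1,3)
    return cv2.projectPoints(P,np.array(c['rvec'],float),np.array(c['tvec'],float),np.array(c['intrinsics']),np.array([c['k1'],0,0,0,0],float))[0].reshape(-1,2)
E
python3 - <<'E'
from h import *
np.set_printoptions(precision=4,suppress=True)
for n in ['scene','top','wrist']:
    c=snap(n,n+'0.png')
    R=cv2.Rodrigues(np.array(c['rvec']))[0];print(n,-R.T@c['tvec'],R[2],c['k1'])
    for l in ['crank','crank_grip','vise','shaft_top','stand','tray','block','collar']:
        try:
            for r in bot.cut_out(l,n)[:3]: print(l,round(r['conf'],2),r['rect'])
        except Exception as e: print(l,e)
s=bot.sense()
print(s['t'],s['tool_pos'],s['tool_rot'],s['ft_force'])
E
```

```text
scene [ 1.3042 -0.1775  1.4285] [-0.5033  0.1139 -0.8566] 0.008524223413210274
crank 0.78 [292.1, 252.7, 331.4, 305.4]
crank 0.66 [318.7, 128.8, 352.7, 161.0]
crank 0.6 [400.0, 157.7, 436.9, 197.1]
crank_grip 0.92 [353.4, 200.6, 386.6, 248.1]
crank_grip 0.8 [399.3, 156.5, 438.4, 195.2]
crank_grip 0.79 [316.0, 126.9, 352.2, 156.1]
vise 0.75 [212.7, 230.1, 275.2, 318.0]
vise 0.74 [415.1, 204.8, 439.5, 237.3]
shaft_top 0.65 [351.1, 197.9, 389.3, 245.6]
shaft_top 0.61 [232.8, 236.2, 239.4, 247.2]
shaft_top 0.57 [112.2, 193.6, 125.8, 209.2]
stand 0.9 [349.1, 223.4, 380.7, 256.8]
tray 0.68 [273.6, 170.1, 295.9, 192.6]
tray 0.58 [332.4, 178.9, 367.1, 209.5]
tray 0.31 [230.7, 236.6, 236.4, 245.7]
block 0.57 [238.4, 272.6, 262.3, 284.1]
collar 0.57 [213.8, 231.2, 273.8, 316.8]
top [0.2931 0.0202 1.3615] [ 0.1815 -0.026  -0.983 ] 0.04578857967627903
crank 0.88 [232.8, 127.4, 258.7, 172.1]
crank 0.85 [96.4, 214.1, 124.5, 263.5]
crank 0.83 [159.7, 169.3, 204.7, 201.8]
crank_grip 0.94 [161.9, 277.2, 208.6, 318.9]
crank_grip 0.91 [158.0, 167.0, 204.2, 202.7]
crank_grip 0.73 [233.9, 126.3, 260.1, 173.6]
vise 0.94 [282.1, 134.2, 328.0, 212.2]
stand 0.66 [177.5, 179.0, 201.1, 202.3]
stand 0.64 [293.6, 150.1, 313.6, 164.5]
tray 0.71 [165.4, 218.8, 203.2, 257.3]
block 0.65 [294.7, 147.7, 318.6, 162.7]
collar 0.51 [303.2, 184.1, 313.0, 197.9]
wrist [ 0.3247 -0.5666  0.3741] [-0.2509 -0.1104 -0.9617] -0.05802347440566632
1.35 [ 0.2613 -0.5951  0.2313] [[ 0.402  -0.      0.9156]
 [-0.9156  0.      0.402 ]
 [-0.0001 -1.      0.    ]] [-0.2999 -0.3614 -0.4273]
```

View images.

Run:
```python
import cv2
a=cv2.imread('pics/scene0.png')[100:340,90:460]
cv2.imwrite('pics/scene0c.png',cv2.resize(a,(800,519),interpolation=3))
a=cv2.imread('pics/top0.png')[100:340,60:380]
cv2.imwrite('pics/top0c.png',cv2.resize(a,(800,600),interpolation=3))
```

```text
(no output)
```

View pics/scene0c.png

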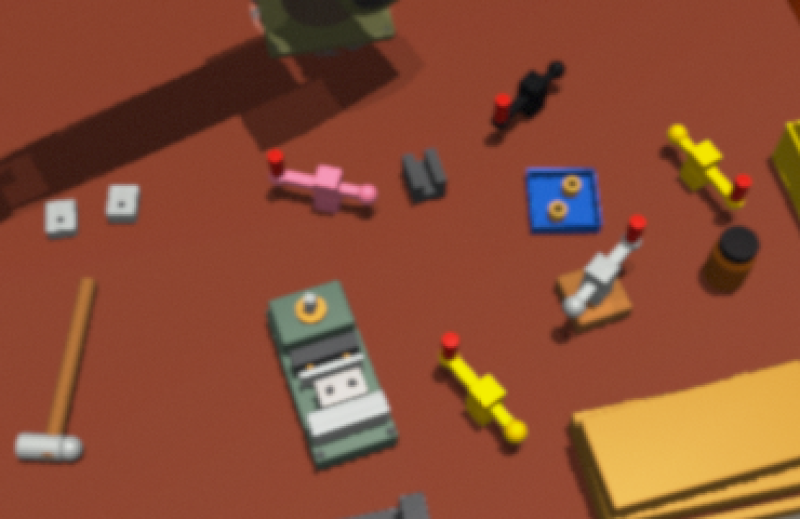

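View pics/top0c.png

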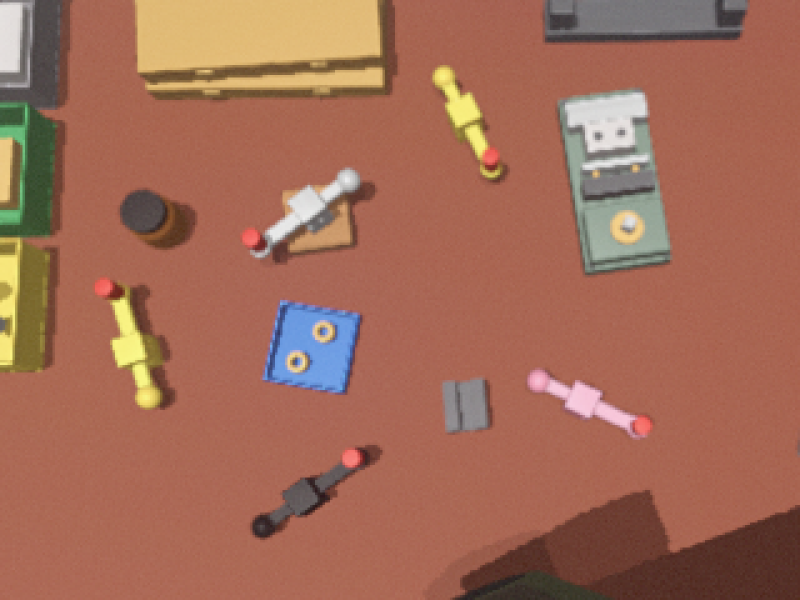

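View pics/wrist0.png

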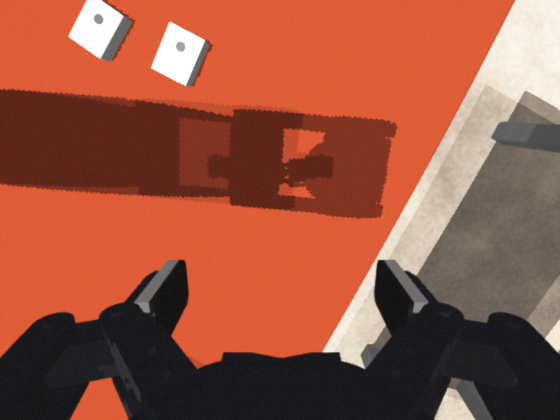

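Run:
```python
from h import *
np.set_printoptions(precision=4,suppress=True)
t=snap('top');s=snap('scene')
def tc(x,y): return x/2.5+60,y/2.5+100
def sc(x,y): return x/(800/370)+90,y/(519/240)+100
z=.03
print('hub',atz(t,*tc(308,200),z+.066),atz(s,*sc(604,265),z+.066))
print('knob',atz(t,*tc(251,237),z+.091),atz(s,*sc(637,224),z+.091))
print('ball',atz(t,*tc(349,180),z+.04),atz(s,*sc(572,306),z+.04))
print('shaft',atz(t,*tc(629,222),.105),atz(s,*sc(309,297),.105))
print('collar',atz(t,*tc(627,227),.075),atz(s,*sc(310,308),.075))
print('vise far corners',atz(t,*tc(560,103),.035))
print('stand corners',atz(t,*tc(290,252),.03),atz(t,*tc(353,243),.03),atz(t,*tc(347,186),.03),atz(t,*tc(284,190),.03))
print('jaw ends',atz(t,*tc(567,107),.072),atz(t,*tc(647,97),.072))
print('housing near',atz(t,*tc(588,270),.068),atz(t,*tc(668,262),.068))
```

```text
hub [0.6286 0.262  0.096 ] [0.6206 0.2691 0.096 ]
knob [0.5789 0.3227 0.121 ] [0.5827 0.323  0.121 ]
ball [0.6597 0.2172 0.07  ] [0.6582 0.2172 0.07  ]
shaft [ 0.5904 -0.122   0.105 ] [ 0.5901 -0.1222  0.105 ]
collar [ 0.5913 -0.1226  0.075 ] [ 0.5903 -0.1226  0.075 ]
vise far corners [ 0.7662 -0.0477  0.035 ]
stand corners [0.5795 0.2963 0.03  ] [0.5892 0.2181 0.03  ] [0.6633 0.2258 0.03  ] [0.6597 0.3048 0.03  ]
jaw ends [ 0.7476 -0.0544  0.072 ] [ 0.7585 -0.1552  0.072 ]
housing near [ 0.5402 -0.0734  0.068 ] [ 0.5478 -0.1718  0.068 ]
```

```bash
python3 -m inch '{"dp":[[-3.56,0.17,3.77],[-3.56,0.17,3.77],[-3.56,0.17,3.77],[-3.56,0.17,3.77],[-3.56,0.17,3.77],[-3.56,0.17,3.77],[-3.56,0.17,3.77],[-3.56,0.17,3.77],[-3.56,0.17,3.77],[-3.56,0.17,3.77],[-3.56,0.17,3.77],[-3.56,0.17,3.77],[-3.56,0.17,3.77],[-3.56,0.17,3.77],[-3.56,0.17,3.77],[-3.56,0.17,3.77],[-3.56,0.17,3.77],[-3.56,0.17,3.77]],"turn":[[0,0,0],[0,0,0],[0,0,0],[0,0,0],[0,0,0],[0,0,0],[0,0,0],[0,0,0],[0,0,0],[0,0,0],[0,0,0],[0,0,0],[0,0,0],[0,0,0],[0,0,0],[0,0,0],[0,0,0],[0,0,0]]}' 1
python3 -m inch '{"dp":[[0,0,0],[0,0,0],[0,0,0],[0,0,0],[0,0,0],[0,0,0],[0,0,0],[0,0,0],[0,0,0],[0,0,0],[0,0,0]],"turn":[[0,-10.3,0],[0,-10.3,0],[0,-10.3,0],[0,-10.3,0],[0,-10.3,0],[0,-10.3,0],[0,-10.3,0],[0,-10.3,0],[0,-10.3,0],[0,-10.3,0],[0,0,0]]}'
python3 - <<'E'
from h import *
np.set_printoptions(precision=4,suppress=True)
s=bot.sense();print(s['t'],s['tool_pos'],s['tool_rot'],s['joint_pos'],s['ft_force'])
c=snap('wrist','w1.png')
print(bot.cut_out('crank','wrist')[0]['rect'])
E
```

```text
t: 3.7
tool_pos: [0.6256, 0.2661, 0.2008]
tool_rot: [[0.402, 0.0, 0.916], [-0.916, -0.0, 0.402], [0.0, -1.0, 0.0]]
ft_force: [-0.1, -0.1, -0.3]
finger_gap: 1.003
t: 5.08
tool_pos: [0.625, 0.2644, 0.2007]
tool_rot: [[0.803, -0.0, -0.596], [0.596, -0.0, 0.803], [-0.0, -1.0, 0.0]]
ft_force: [1.1, 0.2, -0.6]
finger_gap: 1.0
5.075 [0.625  0.2644 0.2007] [[ 0.8029 -0.0001 -0.5961]
 [ 0.5961 -0.      0.8029]
 [-0.0001 -1.      0.    ]] [ 0.3212  0.2049  1.611  -0.      1.3257 -0.3174] [ 1.0888  0.2411 -0.5951]
[199.9, 340.5, 288.4, 367.0]
```

View pics/w1.png

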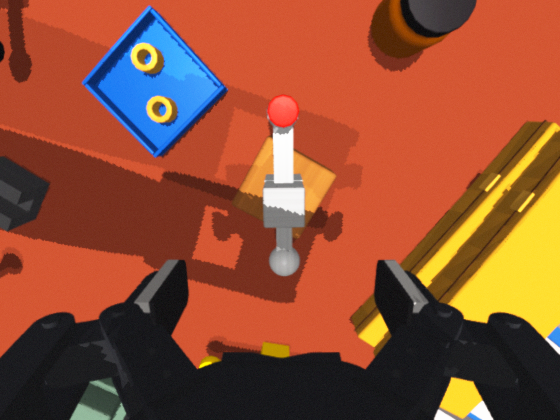

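Run:
```python
from h import *
np.set_printoptions(precision=4,suppress=True)
c=snap('wrist')
im=c['color'][80:300,180:390]
cv2.imwrite('pics/w1c.png',cv2.resize(im[:,:,::-1],None,fx=2.7,fy=2.7,interpolation=cv2.INTER_CUBIC))
s=bot.sense();p=s['tool_pos'];R=np.array(s['tool_rot'])
print('knob',atz(c,283,110,.121),'ball',atz(c,285,261,.07))
for u,v in [(264,190),(303,190),(264,227),(304,227),(284,208)]:
    q=atz(c,u,v,.096);print(u,v,q,R.T@(q-p))
print(proj(c,[p,p+R@[0,-.019,0]]))
```

```text
knob [0.5812 0.3261 0.121 ] ball [0.6634 0.2194 0.07  ]
264 190 [0.6054 0.2685 0.096 ] [-0.0133  0.1047  0.015 ]
303 190 [0.6303 0.287  0.096 ] [0.0178 0.1047 0.015 ]
264 227 [0.6236 0.2433 0.096 ] [-0.0137  0.1047 -0.0161]
304 227 [0.65   0.2629 0.096 ] [ 0.0192  0.1047 -0.0162]
284 208 [0.6271 0.2661 0.096 ] [0.0027 0.1047 0.0001]
[[280.6542 266.1705]
 [280.64   285.6504]]
```

View pics/w1c.png

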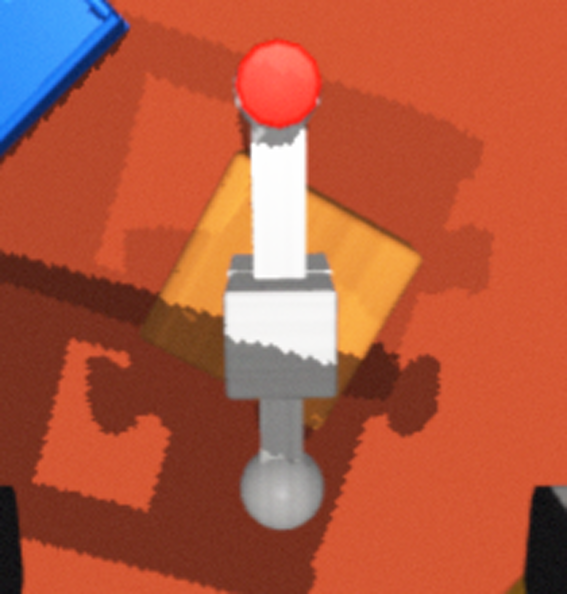

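```bash
python3 -m inch '{"dp":[[0.25,2,0.05],[0,4,0],[0,4,0],[0,3,0],[0,1.05,0],[0,0,0]],"turn":[[0,-0.6,0],[0,0,0],[0,0,0],[0,0,0],[0,0,0],[0,0,0]]}' 1
python3 -m inch '{"dp":[[0,0,0],[0,0,0],[0,0,0],[0,0,0],[0,0,0],[0,0,0],[0,0,0],[0,0,0]],"turn":[[0,0,0],[0,0,0],[0,0,0],[0,0,0],[0,0,0],[0,0,0],[0,0,0],[0,0,0]]}' -1 100
python3 -c "
from h import *
snap('wrist','w2.png')"
```

```text
t: 5.98
tool_pos: [0.6261, 0.2662, 0.059]
tool_rot: [[0.796, -0.002, -0.606], [0.606, -0.001, 0.796], [-0.002, -1.0, 0.001]]
ft_force: [-0.0, -0.3, 0.3]
finger_gap: 1.0
t: 6.98
tool_pos: [0.6275, 0.2666, 0.0618]
tool_rot: [[0.795, 0.002, -0.606], [0.606, 0.001, 0.795], [0.002, -1.0, -0.001]]
ft_force: [-1.5, -1.3, 6.8]
finger_gap: 0.387
```

View pics/w2.png

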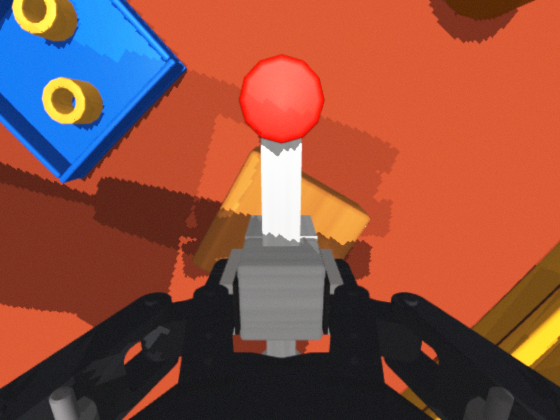

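```bash
python3 -m inch '{"dp":[[0,-1,0],[0,-2,0],[0,-3,0],[0,-3,0],[0,-3,0],[0,0,0]],"turn":[[0,0,0],[0,0,0],[0,0,0],[0,0,0],[0,0,0],[0,0,0]]}'
python3 -m inch '{"dp":[[-1,0,-2],[-2,0,-4],[-2.65,0,-4.8],[-2.65,0,-4.8],[-2.65,0,-4.8],[-2.65,0,-4.8],[-2.65,0,-4.8],[-1.5,0,-2.5],[-0.7,0,-1.1],[0,0,0],[0,0,0],[0,0,0]],"turn":[[0,0,0],[0,0,0],[0,0,0],[0,0,0],[0,0,0],[0,0,0],[0,0,0],[0,0,0],[0,0,0],[0,0,0],[0,0,0],[0,0,0]]}'
python3 -c "
from h import *
snap('wrist','w3.png')
print(bot.cut_out('shaft_top','wrist')[:2]);print(bot.sense()['ft_force'])"
```

```text
t: 7.78
tool_pos: [0.6285, 0.267, 0.1845]
tool_rot: [[0.795, 0.007, -0.606], [0.606, 0.002, 0.795], [0.007, -1.0, -0.002]]
ft_force: [0.3, -0.2, -4.1]
finger_gap: 0.381
t: 9.28
tool_pos: [0.6835, -0.1113, 0.1802]
tool_rot: [[0.794, -0.0, -0.607], [0.607, 0.0, 0.794], [0.0, -1.0, 0.0]]
ft_force: [-0.5, -1.1, -4.9]
finger_gap: 0.383
[{'rect': [155.3, 138.9, 196.8, 165.2], 'conf': 0.62, 'mask': array([[False, False, False, ..., False, False, False],
       [False, False, False, ..., False, False, False],
       [False, False, False, ..., False, False, False],
       ...,
       [False, False, False, ..., False, False, False],
       [False, False, False, ..., False, False, False],
       [False, False, False, ..., False, False, False]], shape=(420, 560))}, {'rect': [156.6, 124.6, 206.7, 177.1], 'conf': 0.5, 'mask': array([[False, False, False, ..., False, False, False],
       [False, False, False, ..., False, False, False],
       [False, False, False, ..., False, False, False],
       ...,
       [False, False, False, ..., False, False, False],
       [False, False, False, ..., False, False, False],
       [False, False, False, ..., False, False, False]], shape=(420, 560))}]
[ 0.2336601  -0.54865116 -4.78609021]
```

View pics/w3.png

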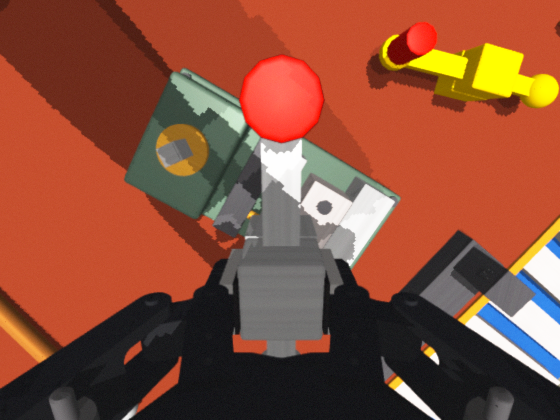

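Run:
```python
from h import *
c=snap('wrist')
a=c['color'][105:200,125:235,::-1].astype(float)
a=np.clip(a*1.5,0,255).astype('uint8')
cv2.imwrite('pics/w3c.png',cv2.resize(a,None,fx=6,fy=6,interpolation=cv2.INTER_CUBIC))
```

```text
(no output)
```

View pics/w3c.png

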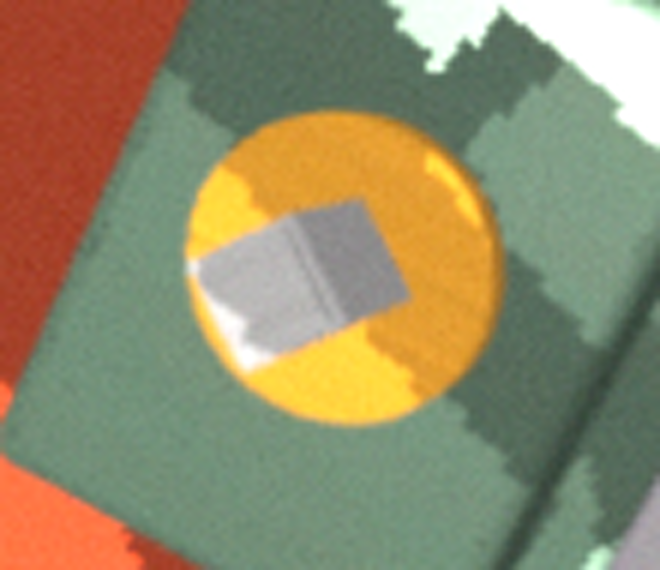

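```bash
cat > fit.py <<'E'
from h import *
from scipy.optimize import least_squares
np.set_printoptions(precision=4,suppress=True)
def corners(x,y,th,w,z):
    u=np.array([np.cos(th),np.sin(th)]);v=np.array([-u[1],u[0]])
    return np.array([[*(np.array([x,y])+a*w/2*u+b*w/2*v),z] for a,b in [(1,1),(1,-1),(-1,-1),(-1,1)]])
E
python3 - <<'E'
from fit import *
c=snap('wrist')
f=lambda x,y:(125+(x-2.5)/6,105+(y-2.5)/6)
a=atz(c,*f(362,200),.075);b=atz(c,*f(410,297),.075);d=b-a;print('foot',a,b,np.linalg.norm(d),np.degrees(np.arctan2(d[1],d[0])))
q=[atz(c,*f(*p),.105) for p in [(190,262),(292,215),(335,327),(248,370)]]
for i in range(4):
    d=q[(i+1)%4]-q[i];print(q[i],np.linalg.norm(d),np.degrees(np.arctan2(d[1],d[0])))
print('top c',np.mean(q,0))
print('collar',atz(c,*f(344,268),.075))
for z in [.075]:
    k=atz(c,*f(185,268),z)-atz(c,*f(503,268),z);print('collar diam',np.linalg.norm(k))
s=bot.sense();p=s['tool_pos'];R=np.array(s['tool_rot']);print(p,R,s['joint_pos'])
# candidate
im=c['color'][230:360,220:350,::-1]
cv2.imwrite('pics/hub.png',cv2.resize(im,None,fx=4,fy=4,interpolation=2))
E
```

```text
foot [ 0.5913 -0.1121  0.075 ] [ 0.6031 -0.1187  0.075 ] 0.01349790887287974 -29.327720040662232
[ 0.5852 -0.123   0.105 ] 0.013273081060878867 60.2623164069878
[ 0.5918 -0.1115  0.105 ] 0.013250820849269134 -35.51332240350012
[ 0.6026 -0.1192  0.105 ] 0.011643320221810605 -117.79435327679728
[ 0.5972 -0.1295  0.105 ] 0.013581770867528615 151.5405838185912
top c [ 0.5942 -0.1208  0.105 ]
collar [ 0.5941 -0.1208  0.075 ]
collar diam 0.04156205372617892
[ 0.6837 -0.112   0.1804] [[ 0.7948  0.0002 -0.6069]
 [ 0.6069 -0.      0.7948]
 [ 0.0001 -1.     -0.0001]] [-0.2399  0.2492  1.594   0.      1.2983 -0.892 ]
```

View pics/hub.png

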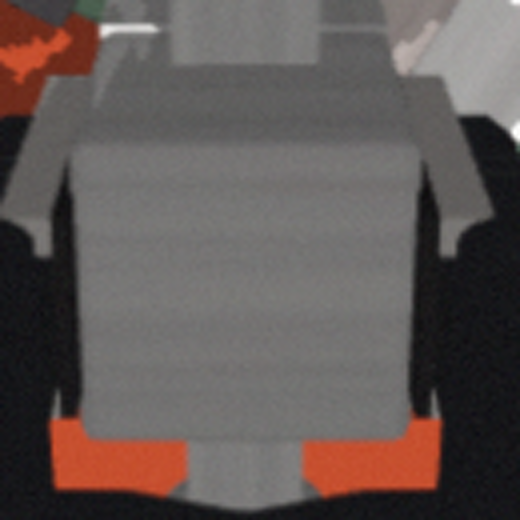

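```bash
python3 -m inch '{"dp":[[0,0,0],[0,0,0],[0,0,0],[2.6,0,2.5],[0,0,0],[0,0,0],[0,0,0]],"turn":[[0,-7.7,0],[0,-7.7,0],[0,-7.7,0],[0,0,0],[0,0,0],[0,0,0],[0,0,0]]}'
cat > meas.py <<'E'
from fit import *
import sys
c=snap('wrist')
a=c['color'][:,:,::-1].astype(float)
cv2.imwrite('pics/'+sys.argv[1],c['color'][:,:,::-1])
p=proj(c,[[.592,-.1215,.09]])[0];print(p)
u0,v0=int(p[0])-50,int(p[1])-45
a=np.clip(a[v0:v0+90,u0:u0+100]*1.3,0,255).astype('uint8')
cv2.imwrite('pics/c'+sys.argv[1],cv2.resize(a,None,fx=6,fy=6,interpolation=cv2.INTER_CUBIC))
print('crop origin',u0,v0)
s=bot.sense();print(s['tool_pos'],s['tool_rot'],s['ft_force'],s['finger_gap'])
np.savez('pics/'+sys.argv[1]+'.npz',**{k:c[k] for k in ['intrinsics','k1','rvec','tvec']},tp=s['tool_pos'],tr=s['tool_rot'])
E
python3 meas.py w4.png
```

```text
t: 10.35
tool_pos: [0.6749, -0.0783, 0.1804]
tool_rot: [[0.494, 0.0, -0.869], [0.869, -0.0, 0.494], [-0.0, -1.0, -0.0]]
ft_force: [0.8, -0.4, -5.2]
finger_gap: 0.386
[172.4894 146.254 ]
crop origin 122 101
[ 0.6749 -0.0784  0.1803] [[ 0.4943  0.0002 -0.8693]
 [ 0.8693 -0.0002  0.4943]
 [-0.0001 -1.     -0.0003]] [-0.1895 -0.7454 -5.6444] 0.3818763342551538
```

View pics/cw4.png

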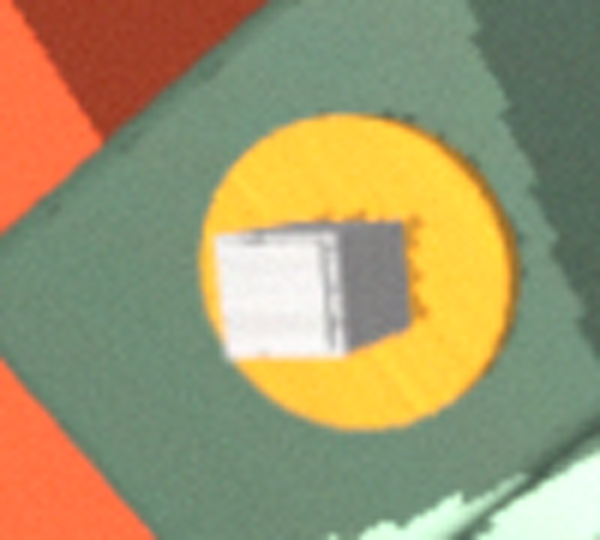

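```bash
cat > m2.py <<'E'
from fit import *
z=np.load('pics/w4.png.npz');c={k:z[k] for k in ['intrinsics','rvec','tvec']};c['k1']=float(z['k1'])
f=lambda x,y:(122+(x-2.5)/6,101+(y-2.5)/6)
a=atz(c,*f(402,222),.075);b=atz(c,*f(410,325),.075);d=b-a;print('foot',np.linalg.norm(d),np.degrees(np.arctan2(d[1],d[0])))
q=[atz(c,*f(*p),.104) for p in [(215,233),(333,224),(345,355),(228,360)]]
for i in range(4):
    d=q[(i+1)%4]-q[i];print(q[i],np.linalg.norm(d),np.degrees(np.arctan2(d[1],d[0])))
print('top c',np.mean(q,0))
th=np.linspace(0,2*np.pi,9)[:-1]
print('collar',atz(c,*f(358,272),.075))
tp,tr=z['tp'],z['tr']
def res(v,full=False):
    x,y,t=v
    F=corners(x,y,t,.014,.075);T=corners(x,y,t,.014,.103);T2=corners(x,y,t,.012,.105)
    return F,T,T2
im=cv2.imread('pics/cw4.png')
def draw(v,col):
    for Q in res(v):
        P=(proj(c,Q)-[122,101])*6+2.5
        cv2.polylines(im,[P.astype(int)],True,col,1)
    t=np.linspace(0,6.28,60);P=(proj(c,np.c_[v[0]+.02*np.cos(t),v[1]+.02*np.sin(t),0*t+.075])-[122,101])*6+2.5
    cv2.polylines(im,[P.astype(int)],True,col,1)
import sys
v=[float(sys.argv[1]),float(sys.argv[2]),np.radians(float(sys.argv[3]))]
draw(v,(0,0,255));cv2.imwrite('pics/'+sys.argv[4],im)
print('shaft rel tool',tr.T@(np.array([v[0],v[1],.105])-tp))
hz=tp[2]+.0342
g=lambda x,y:(220+(x-1.5)/4,230+(y-1.5)/4)
q=[tr.T@(atz(c,*g(*p),hz)-tp) for p in [(75,145),(418,148),(408,440),(85,438)]];print(np.array(q),np.mean(q,0))
E
python3 m2.py .5940 -.1210 60.5 ov1.png
```

```text
foot 0.013130374017880489 -29.25671848769981
[ 0.5843 -0.1232  0.104 ] 0.0136926384552773 64.06121221835694
[ 0.5903 -0.1109  0.104 ] 0.014827994610280584 -28.971463021007928
[ 0.6032 -0.1181  0.104 ] 0.013743431795260224 -117.57735374043843
[ 0.5969 -0.1302  0.104 ] 0.014438099119650036 150.76701456317767
top c [ 0.5937 -0.1206  0.104 ]
collar [ 0.5938 -0.1204  0.075 ]
shaft rel tool [-0.077   0.0753  0.0493]
[[-0.0155 -0.0342  0.0168]
 [ 0.0167 -0.0342  0.0165]
 [ 0.017  -0.0342 -0.0163]
 [-0.0159 -0.0342 -0.0161]] [ 0.0006 -0.0342  0.0002]
```

View pics/ov1.png

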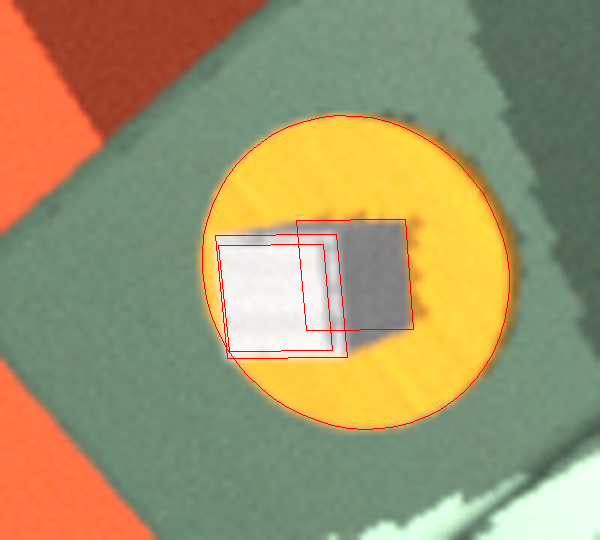

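View pics/w4.png

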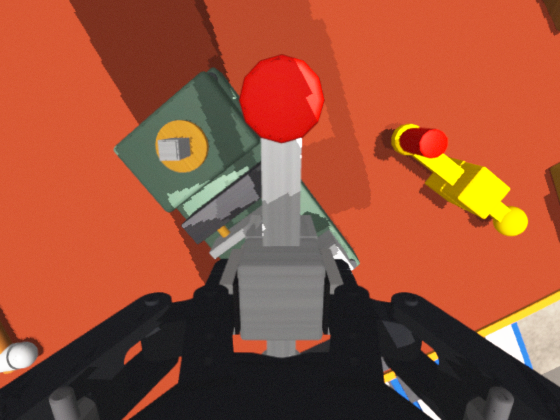

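```bash
python3 -m inch '{"dp":[[-2.5,0,1.5],[-3,0,2],[-2.25,0,1.4],[0,0,0],[0,2,0],[0,1.5,0],[0,0,0],[0,0,0]],"turn":[[0,0,0],[0,0,0],[0,0,0],[0,0,0],[0,0,0],[0,0,0],[0,0,0],[0,0,0]]}'
python3 - <<'E'
from h import *
snap('wrist','w5.png');c=snap('top');a=c['color'][120:230,260:360,::-1];b=cv2.resize(a,None,fx=4,fy=4,interpolation=2)
c=snap('scene');a=c['color'][200:310,190:290,::-1];d=cv2.resize(a,None,fx=4,fy=4,interpolation=2)
cv2.imwrite('pics/b5.png',np.hstack([b,d]))
E
```

```text
t: 11.4
tool_pos: [0.5941, -0.1207, 0.1448]
tool_rot: [[0.493, -0.0, -0.87], [0.87, 0.0, 0.493], [-0.0, -1.0, 0.001]]
ft_force: [0.5, 1.1, -5.0]
finger_gap: 0.381
```

View pics/b5.png

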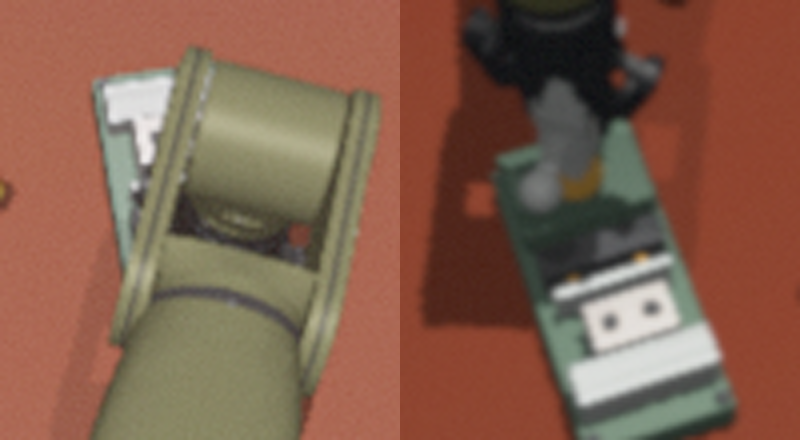

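```bash
python3 -m inch '{"dp":[[0,0.4,0],[0,0.4,0],[0,0.4,0],[0,0.3,0],[0,0,0]],"turn":[[0,0,0],[0,0,0],[0,0,0],[0,0,0],[0,0,0]]}'
```

```text
t: 12.18
tool_pos: [0.5935, -0.1209, 0.1297]
tool_rot: [[0.494, -0.001, -0.87], [0.87, 0.0, 0.494], [-0.0, -1.0, 0.001]]
ft_force: [0.7, -0.4, -4.5]
finger_gap: 0.384
```

```bash
python3 -m inch '{"dp":[[0,0.4,0],[0,0.4,0],[0,0.4,0],[0,0.4,0],[0,0,0]],"turn":[[0,0,0],[0,0,0],[0,0,0],[0,0,0],[0,0,0]]}'; python3 -m inch '{"dp":[[0,0.25,0],[0,0.25,0],[0,0.1,0],[0,0,0]],"turn":[[0,0,0],[0,0,0],[0,0,0],[0,0,0]]}'
```

```text
t: 12.8
tool_pos: [0.5935, -0.1209, 0.1136]
tool_rot: [[0.494, -0.001, -0.87], [0.87, 0.0, 0.494], [-0.0, -1.0, 0.001]]
ft_force: [-0.3, 0.0, -4.7]
finger_gap: 0.379
t: 13.3
tool_pos: [0.5938, -0.121, 0.1081]
tool_rot: [[0.494, -0.0, -0.87], [0.87, 0.0, 0.494], [-0.0, -1.0, 0.0]]
ft_force: [-0.1, 0.2, -5.7]
finger_gap: 0.379
```

```bash
python3 -m inch '{"dp":[[0,0.1,0],[0,0.1,0],[0,0,0]],"turn":[[0,0,0],[0,0,0],[0,0,0]]}';  python3 -m inch '{"dp":[[0,0.1,0],[0,0,0]],"turn":[[0,0,0],[0,0,0]]}'; python3 -c "
from h import *
print(bot.sense()['ft_torque'],bot.sense()['ft_force'])"
```

```text
t: 13.68
tool_pos: [0.594, -0.121, 0.1068]
tool_rot: [[0.494, 0.0, -0.87], [0.87, -0.0, 0.494], [0.0, -1.0, -0.0]]
ft_force: [-1.1, 0.3, -1.7]
finger_gap: 0.385
t: 13.92
tool_pos: [0.5941, -0.1211, 0.1068]
tool_rot: [[0.494, 0.0, -0.87], [0.87, -0.0, 0.494], [-0.0, -1.0, -0.0]]
ft_force: [-4.8, 1.5, 4.9]
finger_gap: 0.385
[0.29325821 0.92185835 0.0169725 ] [-4.82192303  1.52588798  4.90023917]
```

```bash
cat > q.py <<'E'
from h import *
s=bot.sense();R=np.array(s['tool_rot']);f=np.array(s['ft_force']);t=np.array(s['ft_torque'])
print('yaw %.2f'%np.degrees(np.arctan2(R[1,0],R[0,0])),'tq',t.round(3),'f',f.round(1),'pos',np.round(s['tool_pos'],4),'j6 %.2f'%s['joint_pos'][5],'gap',round(float(s['finger_gap']),3),'t',s['t'])
E
Z='python3 q.py'
python3 -m inch '{"dp":[[0,0,0]],"turn":[[0,0,0]]}' - 120 >/dev/null; $Z
python3 -m inch '{"dp":[[0,0,0],[0,0,0]],"turn":[[0,4,0],[0,4,0]]}' >/dev/null; $Z
python3 -m inch '{"dp":[[0,0,0],[0,0,0]],"turn":[[0,4,0],[0,4,0]]}' >/dev/null; $Z
python3 -m inch '{"dp":[[0,0,0],[0,0,0]],"turn":[[0,4,0],[0,4,0]]}' >/dev/null; $Z
python3 -m inch '{"dp":[[0,0,0],[0,0,0]],"turn":[[0,4,0],[0,4,0]]}' >/dev/null; $Z
```

```text
yaw 60.42 tq [0.279 0.892 0.05 ] f [-5.   1.   5.4] pos [ 0.5941 -0.1211  0.1068] j6 -1.34 gap 0.383 t 14.05
yaw 52.40 tq [0.292 1.108 0.715] f [-5.8  1.2  6.6] pos [ 0.5937 -0.1211  0.1068] j6 -1.20 gap 0.381 t 14.3
yaw 44.42 tq [0.295 1.029 0.811] f [-6.3  0.4  6.3] pos [ 0.5938 -0.1211  0.1068] j6 -1.06 gap 0.379 t 14.55
yaw 36.42 tq [0.286 1.052 0.736] f [-6.6  1.7  5.9] pos [ 0.5938 -0.1211  0.1068] j6 -0.92 gap 0.378 t 14.8
yaw 28.42 tq [0.316 0.914 0.76 ] f [-5.7  1.1  5. ] pos [ 0.5939 -0.121   0.1068] j6 -0.79 gap 0.383 t 15.05
```

```bash
Z='python3 q.py'
python3 -m inch '{"dp":[[0,0,0],[0,0,0]],"turn":[[0,4,0],[0,4,0]]}' >/dev/null; $Z
python3 -m inch '{"dp":[[0,0,0],[0,0,0]],"turn":[[0,4,0],[0,4,0]]}' >/dev/null; $Z
python3 -m inch '{"dp":[[0,0,0],[0,0,0]],"turn":[[0,4,0],[0,4,0]]}' >/dev/null; $Z
python3 -m inch '{"dp":[[0,0,0],[0,0,0]],"turn":[[0,4,0],[0,4,0]]}' >/dev/null; $Z
python3 -m inch '{"dp":[[0,0,0],[0,0,0]],"turn":[[0,4,0],[0,4,0]]}' >/dev/null; $Z
python3 -m inch '{"dp":[[0,0,0],[0,0,0]],"turn":[[0,4,0],[0,4,0]]}' >/dev/null; $Z
python3 - <<'E'
from h import *
c=snap('scene');a=c['color'][210:310,200:300,::-1];cv2.imwrite('pics/b6.png',cv2.resize(a,None,fx=6,fy=6,interpolation=2))
E
```

```text
yaw 20.42 tq [0.311 0.868 0.75 ] f [-4.9  1.7  5.8] pos [ 0.594  -0.121   0.1068] j6 -0.65 gap 0.384 t 15.3
yaw 12.42 tq [0.3   0.836 0.701] f [-5.   1.4  5.4] pos [ 0.5941 -0.121   0.1068] j6 -0.51 gap 0.382 t 15.55
yaw 4.42 tq [0.292 0.808 0.706] f [-4.8  1.8  5.6] pos [ 0.5942 -0.121   0.1068] j6 -0.37 gap 0.384 t 15.8
yaw -3.58 tq [0.335 0.637 0.721] f [-4.9  2.7  5.1] pos [ 0.5943 -0.121   0.1068] j6 -0.23 gap 0.378 t 16.05
yaw -11.58 tq [0.26  0.685 0.703] f [-3.5  1.1  5.3] pos [ 0.5944 -0.121   0.1068] j6 -0.09 gap 0.381 t 16.3
yaw -19.58 tq [0.25  0.617 0.718] f [-4.7  1.2  5.2] pos [ 0.5945 -0.1211  0.1068] j6 0.05 gap 0.383 t 16.55
```

View pics/b6.png

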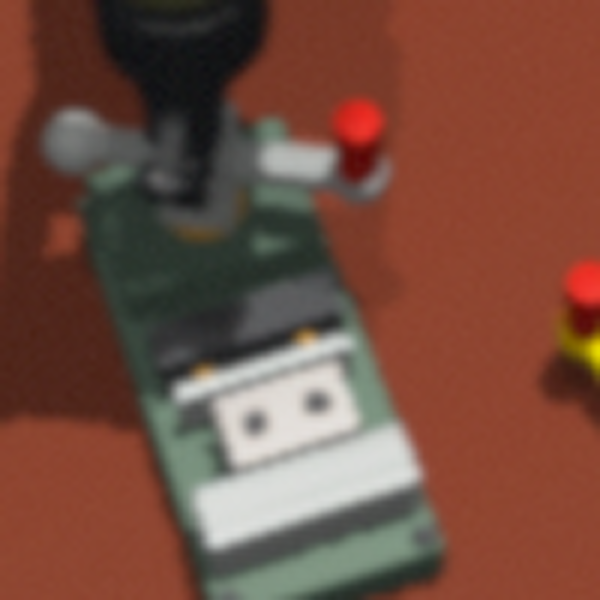

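```bash
Z='python3 q.py'
for i in 1 ; do :; done
python3 -m inch '{"dp":[[0,0,0],[0,0,0]],"turn":[[0,3,0],[0,3,0]]}' >/dev/null; $Z
python3 -m inch '{"dp":[[0,0,0],[0,0,0]],"turn":[[0,3,0],[0,3,0]]}' >/dev/null; $Z
python3 -m inch '{"dp":[[0,0,0],[0,0,0]],"turn":[[0,3,0],[0,3,0]]}' >/dev/null; $Z
python3 -m inch '{"dp":[[0,0,0],[0,0,0]],"turn":[[0,3,0],[0,3,0]]}' >/dev/null; $Z
python3 -m inch '{"dp":[[0,0,0],[0,0,0]],"turn":[[0,3,0],[0,3,0]]}' >/dev/null; $Z
```

```text
yaw -25.51 tq [0.237 0.621 0.733] f [-3.5  1.1  5.8] pos [ 0.5946 -0.1211  0.1068] j6 0.16 gap 0.381 t 16.85
yaw -31.52 tq [0.152 0.561 0.69 ] f [-3.1  1.9  4.9] pos [ 0.5946 -0.1212  0.1068] j6 0.26 gap 0.383 t 17.1
yaw -37.52 tq [0.11  0.547 0.742] f [-3.4  1.1  4.5] pos [ 0.5947 -0.1212  0.1068] j6 0.37 gap 0.381 t 17.35
yaw -43.51 tq [0.121 0.51  0.758] f [-3.8  0.5  5. ] pos [ 0.5947 -0.1213  0.1068] j6 0.47 gap 0.377 t 17.6
yaw -49.52 tq [0.093 0.504 0.692] f [-2.8 -0.   5. ] pos [ 0.5947 -0.1213  0.1068] j6 0.58 gap 0.378 t 17.85
```

Still free, about 0.72 N m. I keep winding in the same small steps.

```bash
Z='python3 q.py'
python3 -m inch '{"dp":[[0,0,0],[0,0,0]],"turn":[[0,3,0],[0,3,0]]}' >/dev/null; $Z
python3 -m inch '{"dp":[[0,0,0],[0,0,0]],"turn":[[0,3,0],[0,3,0]]}' >/dev/null; $Z
python3 -m inch '{"dp":[[0,0,0],[0,0,0]],"turn":[[0,3,0],[0,3,0]]}' >/dev/null; $Z
python3 -m inch '{"dp":[[0,0,0],[0,0,0]],"turn":[[0,3,0],[0,3,0]]}' >/dev/null; $Z
python3 - <<'E'
from h import *
c=snap('scene');a=c['color'][210:310,200:300,::-1];cv2.imwrite('pics/b7.png',cv2.resize(a,None,fx=6,fy=6,interpolation=2))
E
```

```text
yaw -55.51 tq [0.019 0.395 0.663] f [-1.9 -0.2  4.3] pos [ 0.5948 -0.1214  0.1068] j6 0.68 gap 0.382 t 18.1
yaw -61.51 tq [-0.012  0.518  0.682] f [-2.1  0.9  5.5] pos [ 0.5948 -0.1215  0.1068] j6 0.78 gap 0.384 t 18.35
yaw -67.51 tq [-0.068  0.42   0.67 ] f [-2.6 -0.5  4. ] pos [ 0.5948 -0.1215  0.1068] j6 0.89 gap 0.382 t 18.6
yaw -73.51 tq [-0.101  0.471  0.68 ] f [-2.5 -0.9  4.1] pos [ 0.5949 -0.1216  0.1068] j6 0.99 gap 0.383 t 18.85
```

View pics/b7.png

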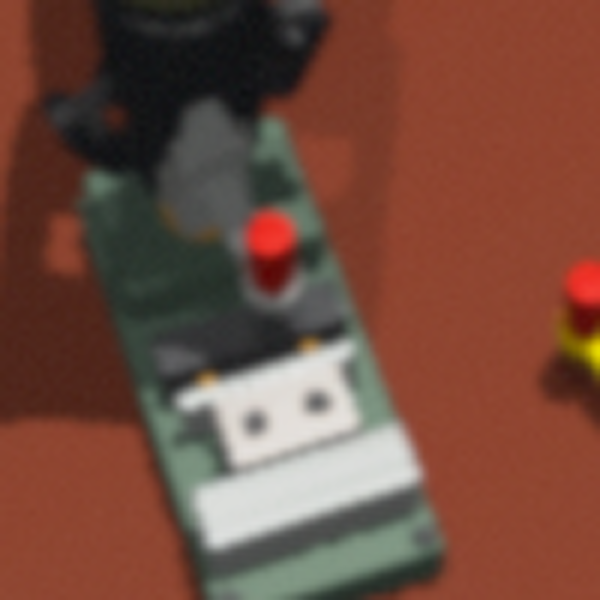

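```bash
Z='python3 q.py'
python3 -m inch '{"dp":[[0,0,0],[0,0,0]],"turn":[[0,3,0],[0,3,0]]}' >/dev/null; $Z
python3 -m inch '{"dp":[[0,0,0],[0,0,0]],"turn":[[0,3,0],[0,3,0]]}' >/dev/null; $Z
python3 -m inch '{"dp":[[0,0,0],[0,0,0]],"turn":[[0,3,0],[0,3,0]]}' >/dev/null; $Z
python3 -m inch '{"dp":[[0,0,0],[0,0,0]],"turn":[[0,3,0],[0,3,0]]}' >/dev/null; $Z
python3 - <<'E'
from h import *
c=snap('scene');a=c['color'][210:310,200:300,::-1];cv2.imwrite('pics/b8.png',cv2.resize(a,None,fx=6,fy=6,interpolation=2))
E
```

```text
yaw -79.50 tq [-0.17   0.497  0.72 ] f [-2.8 -0.1  5.6] pos [ 0.5948 -0.1217  0.1068] j6 1.10 gap 0.382 t 19.15
yaw -85.50 tq [-0.237  0.453  0.732] f [-2.2 -1.   5.8] pos [ 0.5949 -0.1218  0.1068] j6 1.20 gap 0.38 t 19.4
yaw -91.50 tq [-0.298  0.532  0.73 ] f [-2.4 -1.5  4.7] pos [ 0.5948 -0.1219  0.1068] j6 1.31 gap 0.38 t 19.65
yaw -97.49 tq [-0.322  0.508  0.686] f [-2.9 -0.9  4.6] pos [ 0.5948 -0.1219  0.1068] j6 1.41 gap 0.385 t 19.9
```

View pics/b8.png

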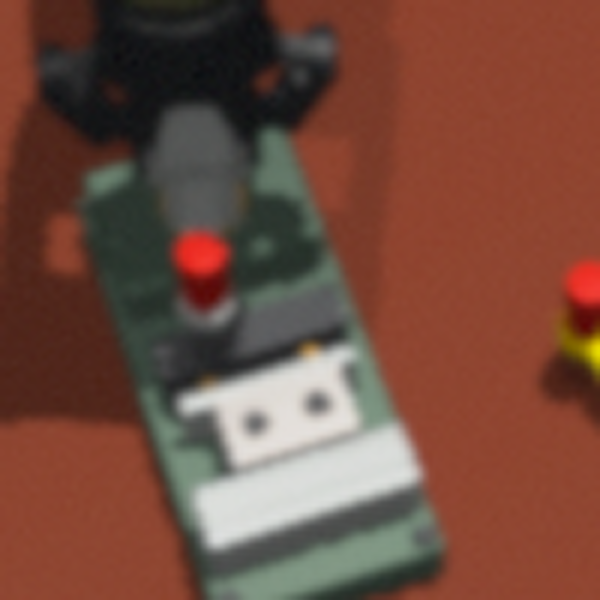

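```bash
Z='python3 q.py'
python3 -m inch '{"dp":[[0,0,0],[0,0,0]],"turn":[[0,3,0],[0,3,0]]}' >/dev/null; $Z
python3 -m inch '{"dp":[[0,0,0],[0,0,0]],"turn":[[0,3,0],[0,3,0]]}' >/dev/null; $Z
python3 -m inch '{"dp":[[0,0,0],[0,0,0]],"turn":[[0,3,0],[0,3,0]]}' >/dev/null; $Z
python3 - <<'E'
from h import *
c=snap('scene');a=c['color'][210:310,200:300,::-1];a=cv2.resize(a,None,fx=6,fy=6,interpolation=2);cv2.imwrite('pics/b9.png',a)
b=cv2.imread('pics/b6.png');d=cv2.imread('pics/b8.png')
cv2.imwrite('pics/cmp9.png',np.hstack([x[280:560,140:400] for x in (b,d,a)]))
E
```

```text
yaw -103.49 tq [-0.405  0.571  0.719] f [-2.1 -1.8  5.9] pos [ 0.5948 -0.122   0.1068] j6 1.52 gap 0.385 t 20.2
yaw -109.48 tq [-0.486  0.584  0.738] f [-3.1 -1.6  5.3] pos [ 0.5948 -0.1221  0.1068] j6 1.62 gap 0.381 t 20.45
yaw -115.47 tq [-0.526  0.605  0.81 ] f [-2.6 -1.9  6.2] pos [ 0.5947 -0.1221  0.1068] j6 1.73 gap 0.381 t 20.7
```

View pics/cmp9.png

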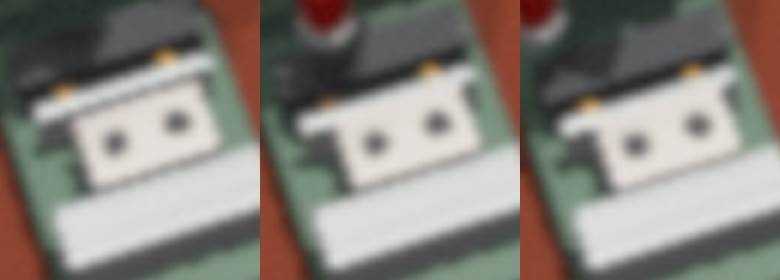

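```bash
Z='python3 q.py'
python3 -m inch '{"dp":[[0,0,0]],"turn":[[0,3,0]]}' >/dev/null; $Z
python3 -m inch '{"dp":[[0,0,0]],"turn":[[0,3,0]]}' >/dev/null; $Z
python3 -m inch '{"dp":[[0,0,0]],"turn":[[0,3,0]]}' >/dev/null; $Z
python3 -m inch '{"dp":[[0,0,0]],"turn":[[0,3,0]]}' >/dev/null; $Z
python3 -m inch '{"dp":[[0,0,0]],"turn":[[0,3,0]]}' >/dev/null; $Z
```

```text
yaw -118.45 tq [-0.542  0.666  0.788] f [-3.9 -3.4  5.9] pos [ 0.5947 -0.1222  0.1068] j6 1.78 gap 0.383 t 20.875
yaw -121.46 tq [-0.486  0.71   0.9  ] f [-2.8 -2.2  5.9] pos [ 0.5947 -0.1222  0.1068] j6 1.83 gap 0.384 t 21.0
yaw -124.46 tq [-0.553  0.699  0.845] f [-2.2 -2.3  6.5] pos [ 0.5946 -0.1223  0.1068] j6 1.88 gap 0.381 t 21.125
yaw -127.45 tq [-0.541  0.667  0.847] f [-2.3 -2.   5.9] pos [ 0.5946 -0.1222  0.1068] j6 1.94 gap 0.382 t 21.25
yaw -130.45 tq [-0.562  0.762  0.94 ] f [-2.6 -2.1  6.4] pos [ 0.5946 -0.1223  0.1068] j6 1.99 gap 0.382 t 21.375
```

```bash
Z='python3 q.py'
python3 -m inch '{"dp":[[0,0,0]],"turn":[[0,3,0]]}' >/dev/null; $Z
python3 -m inch '{"dp":[[0,0,0]],"turn":[[0,3,0]]}' >/dev/null; $Z
python3 -m inch '{"dp":[[0,0,0]],"turn":[[0,3,0]]}' >/dev/null; $Z
python3 -m inch '{"dp":[[0,0,0]],"turn":[[0,3,0]]}' >/dev/null; $Z
python3 -m inch '{"dp":[[0,0,0]],"turn":[[0,3,0]]}' >/dev/null; $Z
```

```text
yaw -133.44 tq [-0.587  0.757  1.015] f [-3.  -4.1  6.3] pos [ 0.5946 -0.1223  0.1068] j6 2.04 gap 0.382 t 21.5
yaw -136.43 tq [-0.563  0.818  1.017] f [-2.5 -2.8  6. ] pos [ 0.5945 -0.1223  0.1068] j6 2.09 gap 0.378 t 21.625
yaw -139.43 tq [-0.598  0.829  1.061] f [-3.2 -3.4  6.6] pos [ 0.5945 -0.1224  0.1068] j6 2.14 gap 0.38 t 21.75
yaw -142.42 tq [-0.533  0.841  0.996] f [-3.1 -3.8  6.4] pos [ 0.5944 -0.1223  0.1068] j6 2.20 gap 0.38 t 21.875
yaw -145.42 tq [-0.526  0.868  1.072] f [-4.1 -3.9  6.7] pos [ 0.5944 -0.1224  0.1068] j6 2.25 gap 0.379 t 22.0
```

Run:
```python
import numpy as np
from scipy.optimize import least_squares
d=np.array([[36.4,.736],[28.4,.76],[20.4,.75],[12.4,.701],[4.4,.706],[-3.6,.721],[-11.6,.703],[-19.6,.718],[-25.5,.733],[-31.5,.69],[-37.5,.742],[-43.5,.758],[-49.5,.692],[-55.5,.663],[-61.5,.682],[-67.5,.67],[-73.5,.68],[-79.5,.72],[-85.5,.732],[-91.5,.73],[-97.5,.686],[-103.5,.719],[-109.5,.738],[-115.5,.81],[-118.5,.788],[-121.5,.9],[-124.5,.845],[-127.5,.847],[-130.5,.94],[-133.4,1.015],[-136.4,1.017],[-139.4,1.061],[-142.4,.996],[-145.4,1.072]])
x=-np.radians(d[:,0])
for fx in (None,.5):
    m=lambda v:v[0]+(v[2] if fx is None else fx)*np.maximum(0,x-v[1])
    r=least_squares(lambda v:m(v)-d[:,1],[.71,1.9,.5]);s=np.std(r.fun)
    print(r.x,np.degrees(r.x[1]),s,m(r.x)[-1])
```

```text
[0.71327273 1.86866397 0.54487579] 107.06655858622506 0.03117786307821684 1.0778190228717563
[0.71327334 1.83476625 0.5       ] 105.12436255287112 0.031575649898730074 1.0647445792356778
```

```bash
Z='python3 q.py'
python3 -m inch '{"dp":[[0,0,0]],"turn":[[0,3.2,0]]}' >/dev/null; $Z
python3 -m inch '{"dp":[[0,0,0]],"turn":[[0,3.2,0]]}' >/dev/null; $Z
python3 -m inch '{"dp":[[0,0,0]],"turn":[[0,0,0]]}' >/dev/null; $Z
python3 -m inch '{"dp":[[0,0,0],[0,0,0],[0,0,0],[0,0,0]],"turn":[[0,0,0],[0,0,0],[0,0,0],[0,0,0]]}' -0.1 ; $Z
python3 - <<'E'
from h import *
snap('wrist','w10.png')
c=snap('scene');a=c['color'][210:310,200:300,::-1];a=cv2.resize(a,None,fx=6,fy=6,interpolation=2);cv2.imwrite('pics/b10.png',a)
E
```

```text
yaw -148.62 tq [-0.572  0.894  1.051] f [-3.6 -3.7  6.1] pos [ 0.5944 -0.1224  0.1068] j6 2.31 gap 0.384 t 22.125
yaw -151.82 tq [-0.54   0.923  1.132] f [-3.7 -3.8  6.4] pos [ 0.5943 -0.1224  0.1068] j6 2.36 gap 0.384 t 22.25
yaw -151.77 tq [-0.544  0.911  0.84 ] f [-4.1 -3.7  5.7] pos [ 0.5943 -0.1224  0.1068] j6 2.36 gap 0.383 t 22.375
t: 22.88
tool_pos: [0.5939, -0.1209, 0.1051]
tool_rot: [[-0.883, 0.0, 0.47], [-0.47, 0.0, -0.883], [-0.0, -1.0, -0.0]]
ft_force: [-0.1, 0.0, 0.2]
finger_gap: 0.446
yaw -151.99 tq [ 0.018 -0.013  0.018] f [-0.1  0.   0.2] pos [ 0.5939 -0.1209  0.1051] j6 2.36 gap 0.446 t 22.875
```

View pics/w10.png

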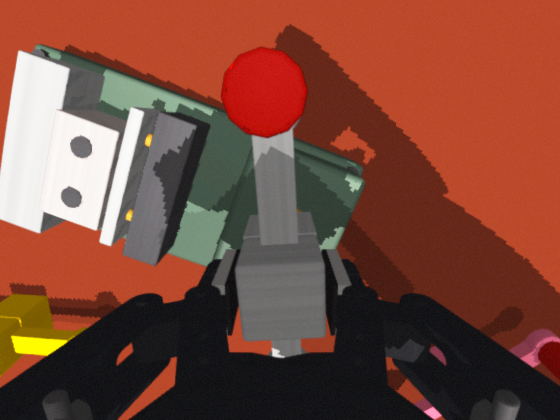

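View pics/b10.png

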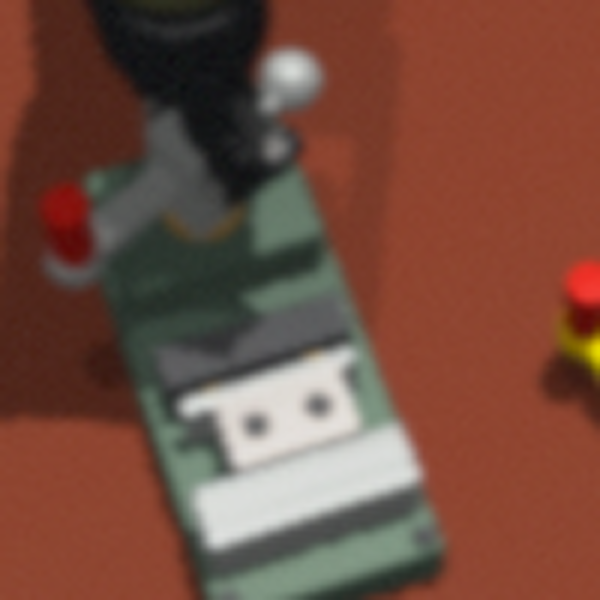

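```bash
Z='python3 q.py'
python3 -m inch '{"dp":[[0,0,0],[0,-0.15,0],[0,0,0]],"turn":[[0,0,0],[0,-3.6,0],[0,0,0]]}' 0.1; $Z
python3 -m inch '{"dp":[[0,0,0],[0,0,0],[0,0,0],[0,0,0],[0,0,0],[0,0,0]],"turn":[[0,0,0],[0,0,0],[0,0,0],[0,0,0],[0,0,0],[0,0,0]]}' -1 80; $Z
python3 -c "
from h import *
snap('wrist','w11.png')"
```

```text
t: 23.35
tool_pos: [0.5939, -0.1211, 0.1069]
tool_rot: [[-0.852, 0.0, 0.523], [-0.523, -0.0, -0.852], [-0.0, -1.0, 0.0]]
ft_force: [-1.4, -1.0, 0.7]
finger_gap: 0.553
yaw -148.43 tq [-0.055 -0.006  0.021] f [-1.4 -1.   0.7] pos [ 0.5939 -0.1211  0.1069] j6 2.30 gap 0.553 t 23.35
t: 24.1
tool_pos: [0.5937, -0.1211, 0.1069]
tool_rot: [[-0.852, -0.0, 0.524], [-0.524, -0.0, -0.852], [0.0, -1.0, -0.0]]
ft_force: [-3.4, -1.0, 4.7]
finger_gap: 0.386
yaw -148.39 tq [-0.059  0.599  0.036] f [-3.4 -1.   4.7] pos [ 0.5937 -0.1211  0.1069] j6 2.30 gap 0.386 t 24.1
```

View pics/w11.png

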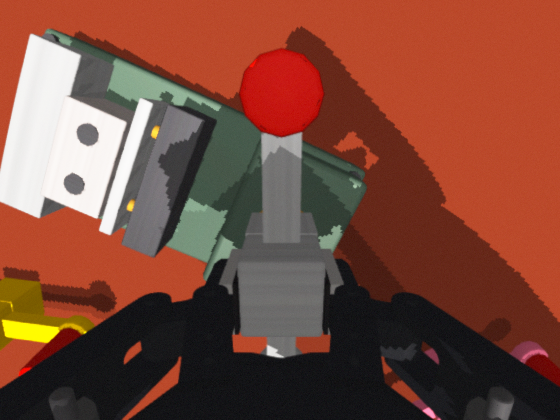

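```bash
Z='python3 q.py'
python3 -m inch '{"dp":[[0,-0.4,0],[0,-0.4,0],[0,-0.4,0]],"turn":[[0,0,0],[0,0,0],[0,0,0]]}'>/dev/null; $Z
python3 -m inch '{"dp":[[0,-0.6,0],[0,-0.6,0],[0,-1,0],[0,-2,0],[0,-2,0],[0,-1.5,0],[0,0,0]],"turn":[[0,0,0],[0,0,0],[0,0,0],[0,0,0],[0,0,0],[0,0,0],[0,0,0]]}'; $Z
python3 - <<'E'
from h import *
snap('wrist','w12.png')
c=snap('scene');a=c['color'][190:310,190:310,::-1];a=cv2.resize(a,None,fx=5,fy=5,interpolation=2);cv2.imwrite('pics/b12.png',a)
E
```

```text
yaw -148.39 tq [-0.449 -0.842  0.072] f [  4.1  -2.7 -10.1] pos [ 0.5936 -0.1209  0.1163] j6 2.30 gap 0.388 t 24.525
t: 25.4
tool_pos: [0.595, -0.1213, 0.1986]
tool_rot: [[-0.852, 0.004, 0.524], [-0.524, -0.001, -0.852], [-0.003, -1.0, 0.003]]
ft_force: [-0.6, -0.5, -5.0]
finger_gap: 0.387
yaw -148.39 tq [0.072 0.004 0.041] f [-0.6 -0.5 -5. ] pos [ 0.595  -0.1213  0.1986] j6 2.30 gap 0.387 t 25.4
```

View pics/w12.png

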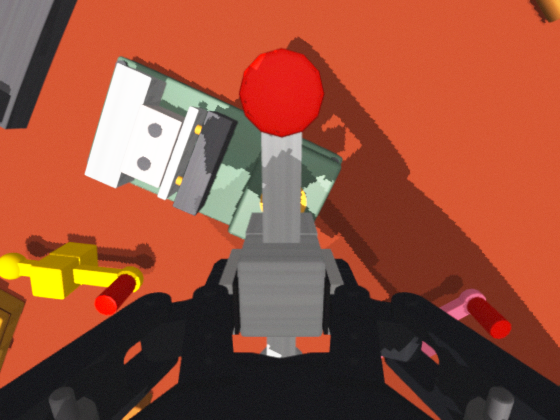

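View pics/b12.png

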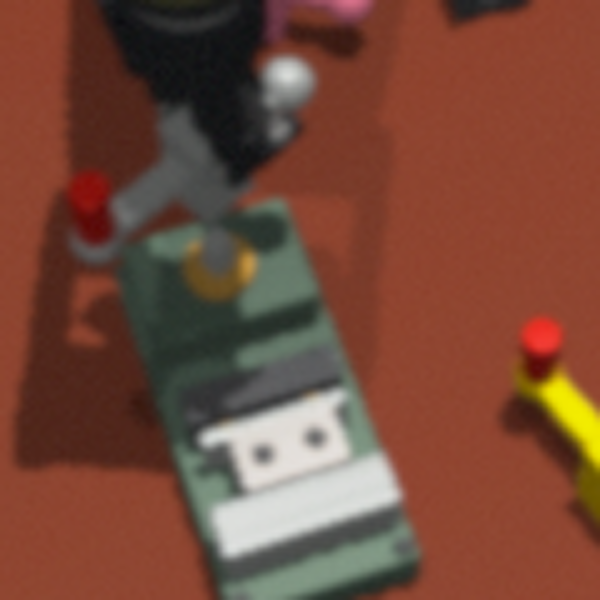

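```bash
python3 -m inch '{"dp":[[-2,0,-1.5],[-3,0,-2.1],[-1.9,0,-1.5],[0,0,0],[0,0,0]],"turn":[[0,0,0],[0,0,0],[0,0,0],[0,0,0],[0,0,0]]}'; python3 meas.py w13.png
```

```text
t: 26.12
tool_pos: [0.6252, -0.0417, 0.1946]
tool_rot: [[-0.852, -0.002, 0.524], [-0.524, -0.0, -0.852], [0.002, -1.0, -0.001]]
ft_force: [0.0, -0.8, -5.2]
finger_gap: 0.385
[371.9938 143.2198]
crop origin 321 98
[ 0.6253 -0.0419  0.1949] [[-0.8519 -0.0015  0.5237]
 [-0.5237 -0.0001 -0.8519]
 [ 0.0014 -1.     -0.0007]] [-0.2038 -1.5962 -5.2226] 0.3864104618859607
```

View pics/w13.png

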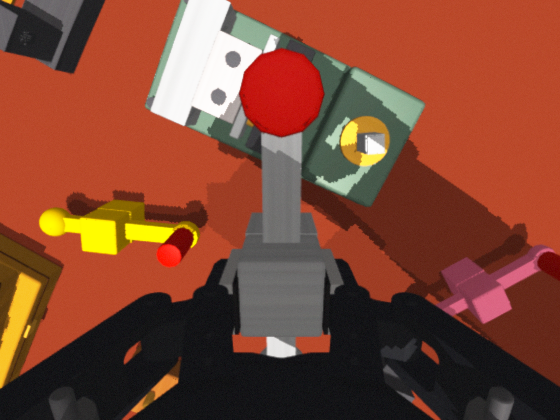

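View pics/cw13.png

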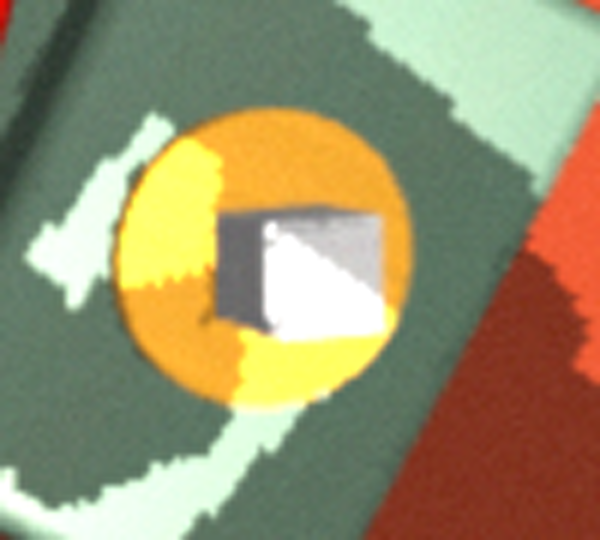

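```bash
python3 -m inch '{"dp":[[0,0,0],[0,0,0],[0,0,0],[0,0,0],[0,0,0],[0,0,0],[0,0,0],[0,0,0],[0,0,0],[0,0,0],[0,0,0],[0,0,0],[0,0,0],[0,0,0],[0,0,0],[0,0,0],[0,0,0],[0,0,0],[0,0,0],[0,0,0]],"turn":[[0,-5,0],[0,-9.8,0],[0,-10.3,0],[0,-10.3,0],[0,-10.3,0],[0,-10.3,0],[0,-10.3,0],[0,-10.3,0],[0,-10.3,0],[0,-10.3,0],[0,-10.3,0],[0,-10.3,0],[0,-10.3,0],[0,-10.3,0],[0,-10.3,0],[0,-10.3,0],[0,-10.3,0],[0,-10.3,0],[0,-5.8,0],[0,0,0]]}'
python3 -m inch '{"dp":[[1,0,2],[2.3,0,4],[2.7,0,4.9],[2.5,0,4.6],[1.5,0,3],[0.6,0,0.9],[0,0,0],[0,0,0]],"turn":[[0,0,0],[0,0,0],[0,0,0],[0,0,0],[0,0,0],[0,0,0],[0,0,0],[0,0,0]]}'
python3 - <<'E'
from h import *
c=snap('wrist','w14.png');print(proj(c,[[.627,.266,.03],[.627,.266,.051]]))
E
```

```text
t: 28.68
tool_pos: [0.6255, -0.0423, 0.1955]
tool_rot: [[0.8, -0.0, -0.6], [0.6, -0.0, 0.8], [-0.0, -1.0, 0.0]]
ft_force: [-0.5, 0.5, -5.7]
finger_gap: 0.39
t: 29.68
tool_pos: [0.5939, 0.1764, 0.1957]
tool_rot: [[0.799, -0.0, -0.601], [0.601, -0.0, 0.799], [-0.0, -1.0, -0.0]]
ft_force: [0.1, -0.6, -5.2]
finger_gap: 0.384
[[364.91496801 138.49276126]
 [370.89854446 139.98640965]]
```

View pics/w14.png

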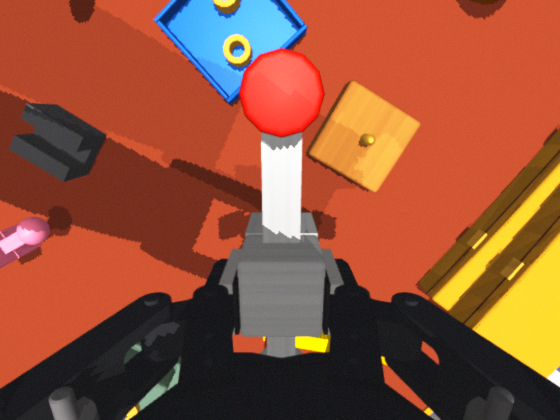

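Run:
```python
from h import *
c=snap('wrist')
im=cv2.resize(c['color'][70:200,300:430,::-1],None,fx=5,fy=5,interpolation=2)
P=(proj(c,[[.627,.266,.03],[.627,.266,.051]])-[300,70])*5
for p in P: cv2.circle(im,tuple(p.astype(int)),3,(255,0,0),1)
cv2.imwrite('pics/w14c.png',im)
s=bot.sense();print(s['tool_pos'])
q=[atz(c,*p,.03) for p in [(352,81),(420,124),(376,192),(306,153)]];print(np.round(q,4),np.mean(q,0))
print([np.linalg.norm(q[i]-q[i-1]) for i in range(4)])
```

```text
[0.59398879 0.1762193  0.19572509]
[[0.5839 0.2981 0.03  ]
 [0.6603 0.3083 0.03  ]
 [0.6704 0.2328 0.03  ]
 [0.5907 0.221  0.03  ]] [0.62629843 0.26507362 0.03      ]
[np.float64(0.07741400339813387), np.float64(0.07706952276987261), np.float64(0.07614895687597255), np.float64(0.08054540133242467)]
```

View pics/w14c.png

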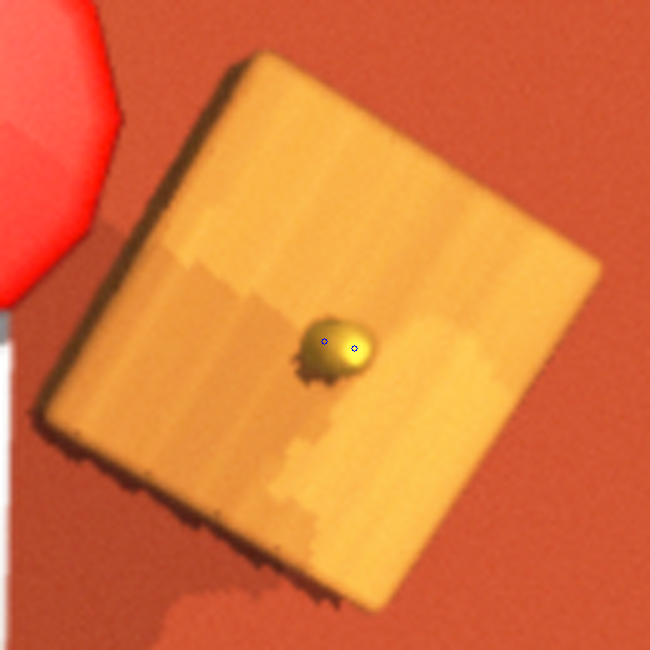

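```bash
Z='python3 q.py'
python3 -m inch '{"dp":[[2.5,0,1.6],[3.5,0,2.3],[2,0,1.25],[0,0,0],[0,0,0]],"turn":[[0,0,0],[0,0,0],[0,0,0],[0,0,0],[0,0,0]]}'; 
python3 -m inch '{"dp":[[0,3,0],[0,4,0],[0,2.5,0],[0,0,0]],"turn":[[0,0,0],[0,0,0],[0,0,0],[0,0,0]]}'; $Z
```

```text
t: 30.4
tool_pos: [0.6266, 0.2655, 0.1954]
tool_rot: [[0.799, -0.001, -0.601], [0.601, -0.001, 0.799], [-0.001, -1.0, -0.0]]
ft_force: [0.9, 0.2, -5.4]
finger_gap: 0.386
t: 30.9
tool_pos: [0.6244, 0.2647, 0.0974]
tool_rot: [[0.799, -0.006, -0.601], [0.601, -0.002, 0.799], [-0.006, -1.0, 0.002]]
ft_force: [-0.3, 0.2, -5.1]
finger_gap: 0.387
yaw 36.93 tq [-0.044 -0.023  0.006] f [-0.3  0.2 -5.1] pos [0.6244 0.2647 0.0974] j6 -0.32 gap 0.387 t 30.9
```

```bash
Z='python3 q.py'
python3 -m inch '{"dp":[[0,0,0],[0,0.5,0],[0,0.5,0],[0,0.5,0],[0,0,0]],"turn":[[0,0,0],[0,0,0],[0,0,0],[0,0,0],[0,0,0]]}' >/dev/null; $Z
python3 -m inch '{"dp":[[0,0.5,0],[0,0.5,0],[0,0.5,0],[0,0,0]],"turn":[[0,0,0],[0,0,0],[0,0,0],[0,0,0]]}'>/dev/null; $Z
python3 -m inch '{"dp":[[0,0.2,0],[0,0.15,0],[0,0,0]],"turn":[[0,0,0],[0,0,0],[0,0,0]]}'>/dev/null; $Z
```

```text
yaw 37.01 tq [-0.    -0.037 -0.035] f [ 0.3 -0.6 -5.6] pos [0.626  0.2665 0.0848] j6 -0.32 gap 0.385 t 31.525
yaw 37.01 tq [-0.041 -0.034  0.001] f [-0.1  0.5 -4.7] pos [0.626  0.2664 0.0697] j6 -0.32 gap 0.386 t 32.025
yaw 37.01 tq [-0.026 -0.045 -0.035] f [ 0.6  0.3 -4.9] pos [0.6266 0.2666 0.0672] j6 -0.32 gap 0.386 t 32.4
```

```bash
Z='python3 q.py'
python3 -m inch '{"dp":[[0,0.2,0],[0,0.2,0],[0,0,0]],"turn":[[0,0,0],[0,0,0],[0,0,0]]}' >/dev/null; $Z
python3 -m inch '{"dp":[[0,0.1,0],[0,0,0]],"turn":[[0,0,0],[0,0,0]]}'>/dev/null; $Z
python3 -m inch '{"dp":[[0,0.1,0],[0,0,0]],"turn":[[0,0,0],[0,0,0]]}'>/dev/null; $Z
```

```text
yaw 37.01 tq [ 0.041  0.016 -0.001] f [-0.3 -0.5 -5.2] pos [0.6264 0.2665 0.0628] j6 -0.32 gap 0.389 t 32.775
yaw 37.01 tq [-0.011 -0.02   0.024] f [ 0.5 -0.1 -6.1] pos [0.6266 0.2666 0.0622] j6 -0.32 gap 0.39 t 33.025
yaw 37.01 tq [-0.246  0.504 -0.022] f [-2.2 -1.2 -0.5] pos [0.6267 0.2666 0.062 ] j6 -0.32 gap 0.383 t 33.275
```

Contact with the wood is at 0.062, the same height as at the pick-up. I release, back off upward and look.

```bash
Z='python3 q.py'
python3 -m inch '{"dp":[[0,0,0],[0,0,0],[0,0,0],[0,0,0],[0,0,0],[0,0,0],[0,0,0],[0,0,0]],"turn":[[0,0,0],[0,0,0],[0,0,0],[0,0,0],[0,0,0],[0,0,0],[0,0,0],[0,0,0]]}' 1; $Z
python3 -m inch '{"dp":[[0,-1,0],[0,-2,0],[0,-4,0],[0,-4,0],[0,-4,0],[0,-3,0],[0,0,0]],"turn":[[0,0,0],[0,0,0],[0,0,0],[0,0,0],[0,0,0],[0,0,0],[0,0,0]]}'
python3 -m inch '{"dp":[[-2,0,-3],[-3,0,-4],[-3,0,-4],[-2,0,-3],[0,0,0],[0,0,0]],"turn":[[0,0,0],[0,0,0],[0,0,0],[0,0,0],[0,0,0],[0,0,0]]}'
python3 - <<'E'
from h import *
snap('wrist','w15.png')
c=snap('scene');a=c['color'][150:320,150:400,::-1];cv2.imwrite('pics/b15.png',cv2.resize(a,None,fx=3.2,fy=3.2,interpolation=2))
c=snap('top');a=c['color'][100:340,60:380,::-1];cv2.imwrite('pics/t15.png',cv2.resize(a,None,fx=2.5,fy=2.5,interpolation=2))
E
```

```text
t: 34.28
tool_pos: [0.6266, 0.2666, 0.0612]
tool_rot: [[0.799, -0.0, -0.602], [0.602, 0.0, 0.799], [-0.0, -1.0, 0.0]]
ft_force: [-0.5, -0.6, -0.4]
finger_gap: 0.995
yaw 37.01 tq [ 0.014 -0.043 -0.027] f [-0.5 -0.6 -0.4] pos [0.6266 0.2666 0.0612] j6 -0.32 gap 0.995 t 34.275
t: 35.15
tool_pos: [0.6285, 0.2673, 0.2473]
tool_rot: [[0.798, 0.009, -0.602], [0.602, 0.003, 0.799], [0.009, -1.0, -0.003]]
ft_force: [0.6, 1.3, -0.9]
finger_gap: 0.998
t: 35.9
tool_pos: [0.6306, 0.0949, 0.2404]
tool_rot: [[0.799, -0.001, -0.602], [0.602, 0.0, 0.799], [-0.001, -1.0, 0.001]]
ft_force: [0.1, -0.3, -0.8]
finger_gap: 1.003
```

View pics/w15.png

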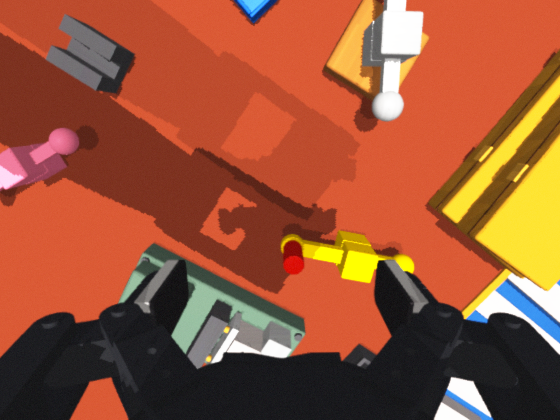

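View pics/b15.png

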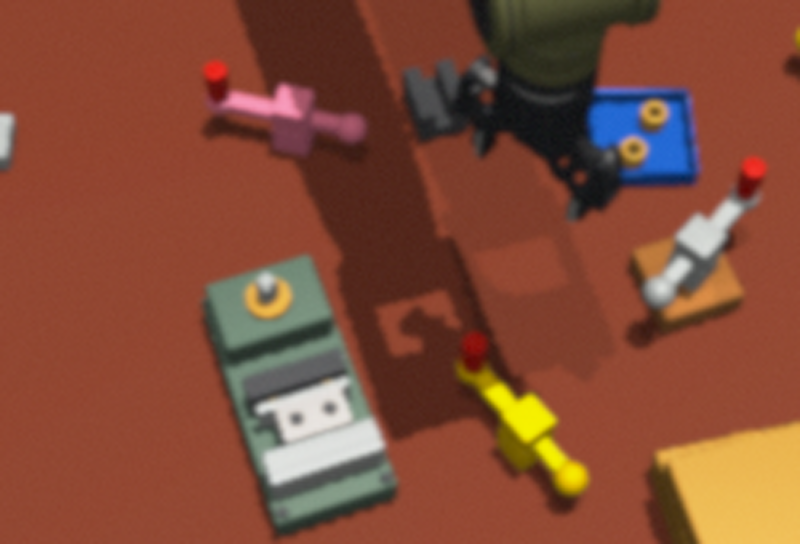

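View pics/t15.png

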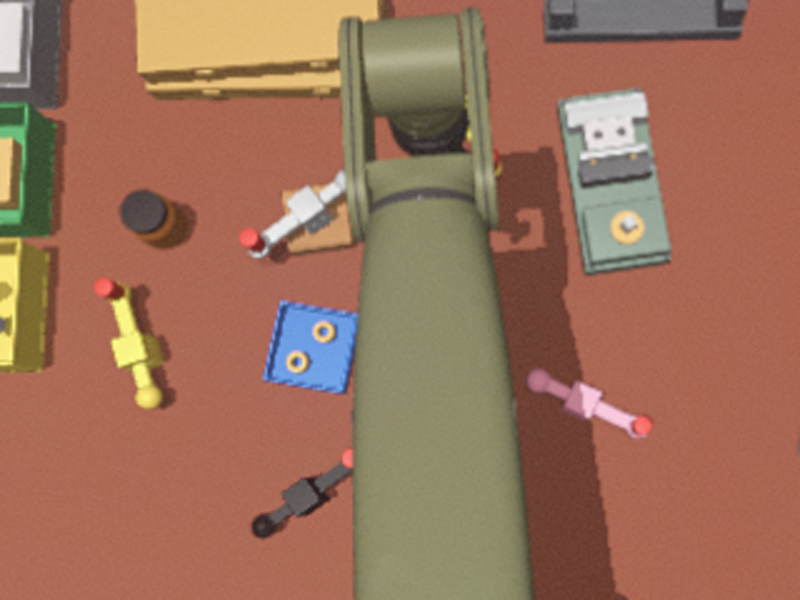

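```bash
python3 -c "
from bench import bot
print(bot.hand_in())"
```

```text
the job is handed in; nothing more can be done
None
```

The steel crank is back on its stand post and the block is clamped in the vice. I handed the job in at about 36 s of the 72 s limit, with the gripper open and clear of everything.

- **Fit:** I gripped the hub and lowered the crank until it touched the collar. The gripper was at 0.1068 m and the vertical force was rising, as expected for fully home.
- **Winding:** I turned it clockwise by the hub. Free torque was about 0.71 N m. The bite, fitted from the torque rise, came at a tool heading of about −106°, and I stopped at −152°, about 0.8 rad past it. The last torque was about 1.13 N m, against about 1.11 expected at that point.
- **After release:** The crank showed about 4° of free play on the shaft. After I lifted it off, the shaft was within a few degrees, judged by eye, of where I stopped winding. The scene picture showed the block between both jaws with the springs compressed.
- **Parking:** The crank met the wood at the same height as when I picked it up. The scene and top pictures showed it standing upright on the stand, and the other things that showed in them had not moved.

I judged the clamping force from the torque and the turn past the bite; nothing measured it directly. The wrist camera put the shaft about 4 mm from where the scene and top cameras did. I used the wrist position, and the crank went on without force.

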